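# Seat the sprung filter frit in its holder with the tamper

## Task

Take the tamper out of its rest, press the brass frit squarely down inside the holder cup with the tamper's flat foot until the frit bottoms out level, and keep it pressed firmly at the bottom, at about 22 newtons and never above 30, for about a second. Then stand the tamper upright back in its rest and let go. Only the tamper may touch the frit, and leave the sample pot, slide box and tube rack where they are.

Things in the scene. Friction and masses are not known exactly. Their poses are not given: they have to be found in the camera images.
- tamper: Upright hand tamper, about 0.25 kg, 95 mm tall. Origin: centre of the underside of its flat round steel foot (44 mm diameter, 12 mm thick); z is up its axis. A 14 mm stem, then from 45 to 95 mm over the origin a blue square handle 24 x 24 mm, its flats square to the tamper's x and y. Grip two facing flats from above, about 75 mm over the origin.
- rest: Fixed white plastic rest for the tamper: a round dish on a small foot plate 100 x 75 x 4 mm. Origin: centre of its underside, on the table. Inner floor 5 mm above the origin, where the tamper's foot stands; bore 56 mm diameter, rim 15 mm above the origin.
- holder: Fixed filter holder: white base 110 x 110 x 22 mm carrying an upright open aluminium cup, outside 72 mm and bore 56 mm diameter, rim 70 mm above the table. Origin: underside centre, on the cup's axis; z up.
- frit: Round brass perforated plate in the holder's cup, 52 mm wide, 6 mm thick. Origin: centre of its underside; top face 6 mm up its z, 6 to 29 mm below the cup's rim at the start. Starts tipped up to 0.12 rad; a flat foot pressed on it turns it square. It yields to 7 to 10 N and stays where left. Its hard stop, top face 22 to 34 mm below the rim, cannot be seen: feel for the steep rise in force.
- pot: Bystander: clear sample pot with blue lid, 54 mm diameter, 70 mm tall. Origin: centre of its underside.
- slidebox: Bystander: wooden slide box 75 x 100 x 30 mm. Origin: centre of its underside.
- rack: Bystander: white rack 200 x 70 mm with capped tubes, 91 mm tall. Origin: centre of its underside; long side along its x.
Things that resemble listed ones, but are neither listed nor needed, are in the scene too. What is shaped like the holder but green is not meant.

How it is judged:
On the way, in this order (a step that is already met when the one before it is completed fails the run):
1. the tamper is lifted out of its rest (z of tamper in the frame of rest above 0.03 m), for 0.2 s.
2. the tamper holds the frit on its bottom stop, level within 0.035 rad: it bears at least 16 N for 0.6 s, which only the stop can carry (the spring and drag yield at 10 N) (z of frit in the frame of holder below 0.0435 m and angle between frit's own z axis and vertical below 0.035 rad and contact force between tamper and frit above 16 N), for 0.6 s.
At the end, for the whole second after the job is handed in: The frit stays down where it was bottomed out (its top face at least 20.5 mm below the rim) and level within 0.035 rad (2 degrees), and the tamper stands released and still in its rest, upright within 0.06 rad, its foot within 9 mm of the rest's axis and within 3 mm of its inner floor (z of frit in the frame of holder below 0.0435 m and angle between frit's own z axis and vertical below 0.035 rad and horizontal distance between tamper and rest below 0.009 m and z of tamper in the frame of rest below 0.008 m and angle between tamper's own z axis and vertical below 0.06 rad and linear speed of tamper below 0.02 m/s and contact force between the fingers and tamper below 0.1 N); the robot touches nothing.
It fails at once if the tamper presses the frit with more than 30 N (contact force between tamper and frit above 30 N).
It fails at once if the tamper bears on the holder (cup and frit together) with more than 30 N (contact force between tamper and holder above 30 N).
It fails at once if the robot itself touches the frit (contact force between any of the fingers, the arm and frit above 0.5 N).
It fails at once if the sample pot, slide box or tube rack is moved more than 15 mm or tipped more than 0.2 rad (distance of any of pot, slidebox, rack from where it was at the start of the episode above 0.015 m or angle between any of pot, slidebox, rack's own z axis and vertical above 0.2 rad).
It also fails if it takes over 72 s, if anything falls off the work surface, if the arm or the gripper's body presses on something with over 40 N, if the wrist force passes 120 N, or if a joint passes its speed limit or range.

## Robot

A 7-joint arm with a two-finger parallel gripper is mounted at the origin on the work surface. World frame = base frame: x ahead of the robot, y to its left, z up, the work surface at z = 0. Lengths are in m, angles in rad, forces in N, time in s.
With the tool pointing down it reaches from about 0.4 to 0.85 m from the base axis. Payload 10.4 kg.
Tool frame: the origin (TCP) lies on the centre line of the jaws, within the pads' length; the fingertips stand 11 mm ahead of it and the grasp point (between the pads) lies 8 mm behind it (tip_reach is the distance from the TCP to the fingertips, in m); z points along the fingers, y is the line along which they close (so a half turn about z gives the same grasp; the last joint's range is limited). The gripper opens to 85 mm and grips with 20 to 120 N. Pads are 22 mm wide; open, the fingers measure 114 mm over their backs; the gripper's body (76 mm by 85 mm) begins 54 mm behind the grasp point. The pads swing forward as they close: fully open they stand 13 mm farther back than shut.
Start: joints at [-1.351, 0.332, -0.065, 1.46, 0.022, 1.35, -0.088], TCP at [0.15, 0.607, 0.242] pointing down, gripper open.
Joint ranges: [-2.6, 2.6], [-0.5, 2.12], [-1.47, 1.34], [0.16, 2.42], [-1.27, 4.41], [0.06, 2.06], [-2.6, 2.6]. Speed limits (rad/s): [2.22, 2.22, 2.79, 2.79, 3.14, 3.14, 3.14].

## Interface

Orientations are given as a unit quaternion [x, y, z, w].
In Python, from workcell import get_obs, camera, hand_in, tip_reach gives the robot as it stands. The module is installed in compiled form; this text tells all that it offers.
- The arm moves only by the tool move_arm, never from a script. Its argument "plan" is a list of rows, each an object with "delta_pos": the shift along the tool's x, y, z in a scale on which 1.0 is 0.8 m, a list of three; "turn": the turn, a rotation vector about the tool's x, y, z in shares of 2 pi rad (1.0 is 2 pi rad), a list of three; "fingers": the closure, from 0 (fully open) to 1 (shut). A call has 1 to 12 rows; each row is the pose to reach, as a shift and turn from the pose commanded when the call began, along the tool's axes at that moment; what a row does not reach only later rows make up. A row lasts 1/8 s, in which the tool goes at most 62.5 mm and 10.7 degrees, less where a joint would pass 70% of its speed; a pose out of reach is approached as far as the arm can. Shift and turn numbers lie between -1 and 1, and a call with a number outside is refused. A call with a gripper value outside its range is refused whole. The fingers move at their own pace and stop on an object; "force" is the grip in N (left out, the last holds). Time passes only in rows, so rows that repeat a pose let the fingers close. It gives the time, the measured TCP pose, the force, the opening and the grip force at its end, in the units of the state.
- get_obs(): the state, without advancing time (a new reading comes with each control period).
- camera(name): name is "scene" or "top" or "wrist"; returns a dict with "color" (384x512x3 uint8, red, green, blue), "range_z" (384x512 float32, m along the optical axis (not along the pixel's ray), 0 where there is no reading), "fx", "fy", "cx", "cy" (pixels), "k1" (the pictures are not rectified: a ray, as slopes to the right and down, at radius r is drawn at 1 + k1 r^2 times it, then the intrinsics apply), "R" (3x3) and "t" (3): a world point X has camera coordinates R X + t; the wrist camera has in their place "tool_from_camera" (4x4, takes a point from camera to tool coordinates, whose origin is the TCP and whose axes are the flange's). Camera axes: x right, y down, z forward; pixel columns grow to the right and rows downward; lengths in m; the calibration is good to about 2 mm. A picture is of the moment at which its call begins: read the wrist's pose just before it.
- hand_in(): hands the job in; it is judged then, once.
The state is a dict: "clock": time; "joint_pos": joint angles; "joint_velocities": joint speeds; "tau": joint torques, N m; "position": TCP position; "ee_rot": TCP orientation; "ft_force": force on the tool from outside, world axes, zero at the start; "torque": the same for the moment, N m; "grip_width": opening from 0.0 (shut) to 1.0 (fully open); "grasp_force": force on a finger pad.
Only numpy, scipy, OpenCV 4.12 (cv2) and the standard library are available. Lean on these libraries where they do the work, as an engineer would, in place of code of your own. Each camera call takes 0.05 s, during which the arm holds its last target. There are 200 camera calls.

## Working session

There is one attempt and no reset: what is moved stays moved. The work goes in short steps, Python scripts to look and compute and a tool call to move; the robot and the scene stay as the last step left them, time stands still between calls to the robot, and variables do not carry over. Pictures are saved under pics/ and viewed, at most 10 in all, crops included, and the job is handed in when it is done.

Besides the shell and the picture viewer there is one more tool, called after ">>>" as name(argument=value, ...), one argument or row to a line, values as JSON. move_arm: Moves the arm, as the interface text tells. Its arguments: {"type":"object","properties":{"plan":{"type":"array","items":{"type":"object","properties":{"delta_pos":{"type":"array","items":{"type":"number"}},"turn":{"type":"array","items":{"type":"number"}},"fingers":{"type":"number"}}}},"force":{"type":"number"}},"required":["plan"]}

```bash
mkdir -p pics; cat > h.py <<'E'
import numpy as np, cv2, pickle
from workcell import get_obs, camera, hand_in, tip_reach
from scipy.spatial.transform import Rotation as Ro
def tw(c,o=None):
    "camera->world R,t"
    if 'R' in c: R=np.array(c['R']).T; return R,-R@np.array(c['t'])
    T=np.array(c['tool_from_camera']); Rt=Ro.from_quat(o['ee_rot']).as_matrix()
    return Rt@T[:3,:3], Rt@T[:3,3]+np.array(o['position'])
def slopes(c,uv):
    uv=np.atleast_2d(np.float64(uv)); K=np.array([[c['fx'],0,c['cx']],[0,c['fy'],c['cy']],[0,0,1]])
    return cv2.undistortPoints(uv[:,None],K,np.array([c['k1'],0,0,0.]))[:,0]
def plane(c,uv,z,o=None):
    R,t=tw(c,o); s=slopes(c,uv); d=np.c_[s,np.ones(len(s))]@R.T
    return t+d*((z-t[2])/d[:,2])[:,None]
def cloud(c,o=None):
    R,t=tw(c,o); h,w=c['range_z'].shape
    u,v=np.meshgrid(np.arange(w),np.arange(h)); s=slopes(c,np.c_[u.ravel(),v.ravel()])
    z=c['range_z'].ravel()[:,None]; P=np.c_[s,np.ones(len(s))]*z@R.T+t
    P[z[:,0]==0]=np.nan
    return P.reshape(h,w,3)
E
python3 - <<'E'
from h import *
o=get_obs(); print(o, tip_reach)
for n in ['scene','top','wrist']:
    o=get_obs(); c=camera(n); pickle.dump((o,c),open(n+'0.pkl','wb'))
    cv2.imwrite(f'pics/{n}0.png',c['color'][:,:,::-1])
    print(n,tw(c,o),c['fx'],c['k1'],(c['range_z']>0).mean())
E
```

```text
{'clock': 0.0, 'joint_pos': array([-1.35057052,  0.33289219, -0.06467622,  1.46096228,  0.02154435,
        1.34990243, -0.08852545]), 'joint_velocities': array([ 0.00010639, -0.00098779, -0.00221854,  0.00197597, -0.00067886,
        0.00027667, -0.00034936]), 'tau': array([-9.88076658e-05, -6.25455093e+01,  4.91692638e-02, -3.91594934e+01,
        1.62943115e-02,  9.94030503e-03, -6.79588695e-06]), 'position': array([0.15019122, 0.60630273, 0.24149315]), 'ee_rot': array([ 1.21134021e-01,  9.92635889e-01, -7.31801654e-04, -7.79956454e-05]), 'ft_force': array([-0.12000696,  0.22437671, -0.34100232]), 'torque': array([-0.01000064,  0.04611521,  0.04136483]), 'grasp_force': 0.0, 'grip_width': 1.0001025473706024} 0.011
scene (array([[ 0.5701089 ,  0.60192024, -0.55916712],
       [ 0.82153718, -0.41166947,  0.39446788],
       [ 0.00724617, -0.68426623, -0.72919628]]), array([ 1.16941898, -0.3927476 ,  0.86557213])) 400.4167701013725 -0.017286396364903294 0.9959055582682291
top (array([[ 0.02131526, -0.99712617,  0.07269836],
       [-0.99955138, -0.01972382,  0.02253906],
       [-0.02104039, -0.07314617, -0.99709926]]), array([0.47776163, 0.01049343, 1.20502018])) 426.17447083084016 -0.11261059741806875 0.9960276285807291
wrist (array([[ 2.39908953e-01,  9.28307441e-01,  2.84058075e-01],
       [ 9.70795347e-01, -2.29319555e-01, -7.04906776e-02],
       [-2.96949099e-04,  2.92673602e-01, -9.56212358e-01]]), array([0.07828329, 0.62437245, 0.37431422])) 270.5678363253184 -0.06110476662694515 0.9957784016927084
```

View pics/top0.png

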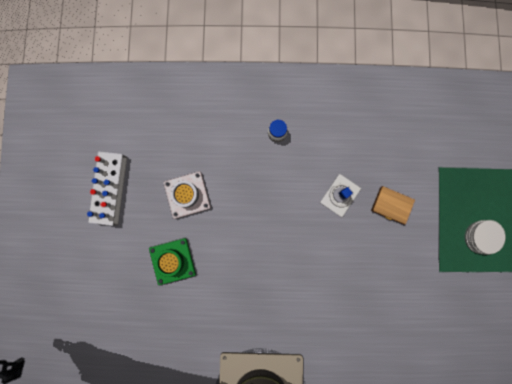

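View pics/scene0.png

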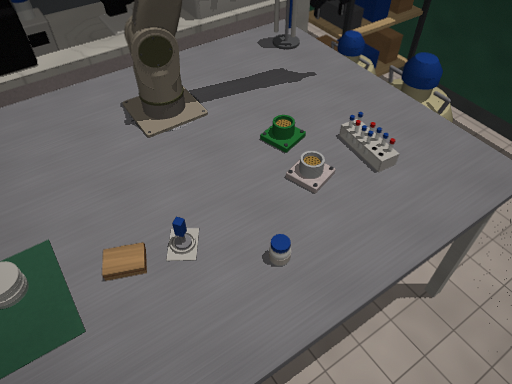

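The top view shows the tamper (blue handle) at (346,193) in its rest at (340,196). The white holder is at (187,195), and its green lookalike at (171,262). The pot is at (278,130), the slide box at (394,205) and the rack at (106,188). The scene view agrees.

```bash
python3 - <<'E'
from h import *
for n,rois in [('top',dict(t=(325,175,362,212),hold=(160,170,215,222))),('scene',dict(t=(160,210,205,265),hold=(282,145,340,192)))]:
    o,c=pickle.load(open(n+'0.pkl','rb')); P=cloud(c,o); hsv=cv2.cvtColor(c['color'],cv2.COLOR_RGB2HSV)
    H,S,V=[hsv[...,i].astype(int) for i in range(3)]
    def roi(m,r):
        k=np.zeros_like(m,np.uint8); x0,y0,x1,y1=r; k[y0:y1,x0:x1]=m[y0:y1,x0:x1]; return k
    # handle
    b=roi((H>105)&(H<130)&(S>120),rois['t']); Z=P[...,2]
    top=(b>0)&(abs(Z-.1)<.008)
    print(n,'blue',b.sum(),'z',np.nanpercentile(Z[b>0],[5,50,95]),'top pts',top.sum(),np.median(P[top],0) if top.any() else '')
    if top.any():
        q=P[top][:,:2].astype(np.float32); 
        uv=np.argwhere(top)[:,::-1]; w=plane(c,uv,.1)[:,:2].astype(np.float32); print(' rect depth',cv2.minAreaRect(q),'plane',cv2.minAreaRect(w))
    # rest plate and holder by height
    r=roi((V>110)&(S<60)&(Z<.02),rois['t'])
    w=plane(c,np.argwhere(r>0)[:,::-1],.004)[:,:2].astype(np.float32); print(' rest',r.sum(),cv2.minAreaRect(w))
    r=roi(abs(Z-.022)<.006,rois['hold'])
    w=P[r>0][:,:2].astype(np.float32); print(' base',r.sum(),cv2.minAreaRect(w))
    r=roi(abs(Z-.07)<.004,rois['hold'])
    w=P[r>0][:,:2].astype(np.float32); print(' rim',r.sum(),cv2.minEnclosingCircle(w),np.median(P[r>0],0))
    f=roi((H>12)&(H<35)&(S>120),rois['hold']); print(' frit',f.sum(),np.median(P[f>0],0),np.percentile(P[f>0][:,2],[5,95]))
    m=roi((V<200)&(V>-1),(0,0,50,50)); 
    for nm,uv in dict(pot=(278,129),box=(394,205),rack=(106,188)).items():
        if n=='top': print(' ',nm,P[uv[1],uv[0]])
E
```

```text
top blue 91 z [0.07155885 0.0989972  0.10238591] top pts 72 [ 0.56352275 -0.21051588  0.09989351]
 rect depth ((0.5626354813575745, -0.21179141104221344), (0.02242155186831951, 0.02169123664498329), 34.601436614990234) plane ((0.5621169209480286, -0.21102671325206757), (0.022314151749014854, 0.022657977417111397), 34.3276481628418)
 rest 1160 ((0.5684946179389954, -0.2212926298379898), (0.10223568230867386, 0.10380566120147705), 1.0620986223220825)
 base 901 ((0.5536530613899231, 0.2206381857395172), (0.11058070510625839, 0.110752634704113), 17.323179244995117)
 rim 210 ((0.553608238697052, 0.2206079363822937), 0.03593265637755394) [0.55261317 0.22155425 0.07033091]
 frit 274 [nan nan nan] [nan nan]
  pot [ 0.73316803 -0.03164124  0.07097866]
  box [ 0.53552281 -0.35770793  0.03422372]
  rack [0.56594723 0.44211113 0.0476025 ]
scene blue 206 z [0.05935594 0.0894501  0.10184222] top pts 97 [ 0.56808977 -0.21285144  0.09980877]
 rect depth ((0.565840482711792, -0.21169237792491913), (0.02426159754395485, 0.025586698204278946), 35.774147033691406) plane ((0.5678433775901794, -0.21309669315814972), (0.02566138282418251, 0.02836506813764572), 40.52085876464844)
 rest 1890 ((0.5376670956611633, -0.20559106767177582), (0.12205056846141815, 0.1862560361623764), 60.815101623535156)
 base 574 ((0.5177643299102783, 0.21061955392360687), (0.1936923712491989, 0.11647064983844757), 12.832849502563477)
 rim 168 ((0.5561426281929016, 0.21887871623039246), 0.03793855011463165) [0.5581862  0.21863695 0.07038367]
 frit 113 [0.55036629 0.22406881 0.05881211] [0.05567527 0.06130597]
```

```bash
cat >> h.py <<'E'
def go(p,yaw_deg=None):
    "shift along tool axes to world p, and turn so tool y lies at yaw, tool z straight down"
    o=get_obs(); R=Ro.from_quat(o['ee_rot']); d=R.inv().apply(np.array(p)-o['position'])
    if yaw_deg is None: return d.round(4)
    a=np.deg2rad(yaw_deg); y=np.array([np.cos(a),np.sin(a),0]); z=np.array([0,0,-1.]); G=Ro.from_matrix(np.c_[np.cross(y,z),y,z])
    return d.round(4),(R.inv()*G).as_rotvec().round(4)
E
python3 -c "
from h import *
print(go([.5536,.2206,.24],35))"
```

```text
(array([-0.4843, -0.2775,  0.002 ]), array([-1.000e-03,  4.000e-04,  7.171e-01]))
```

The manual's scale: shifts go in shares of 0.8 m and turns go in shares of 2 pi rad. Converting my numbers, -0.484 m / 0.8 = -0.605, 0.002 m / 0.8 = 0.0025, 0.717 rad / 6.2832 = 0.1141.

>>> move_arm(
  plan=[
    {"delta_pos": [-0.605,-0.3463,0.0025],"turn": [0,0,0.1141],"fingers": 0},
    {"delta_pos": [-0.605,-0.3463,0.0025],"turn": [0,0,0.1141],"fingers": 0},
    {"delta_pos": [-0.605,-0.3463,0.0025],"turn": [0,0,0.1141],"fingers": 0},
    {"delta_pos": [-0.605,-0.3463,0.0025],"turn": [0,0,0.1141],"fingers": 0},
    {"delta_pos": [-0.605,-0.3463,0.0025],"turn": [0,0,0.1141],"fingers": 0},
    {"delta_pos": [-0.605,-0.3463,0.0025],"turn": [0,0,0.1141],"fingers": 0},
    {"delta_pos": [-0.605,-0.3463,0.0025],"turn": [0,0,0.1141],"fingers": 0},
    {"delta_pos": [-0.605,-0.3463,0.0025],"turn": [0,0,0.1141],"fingers": 0},
    {"delta_pos": [-0.605,-0.3463,0.0025],"turn": [0,0,0.1141],"fingers": 0},
    {"delta_pos": [-0.605,-0.3463,0.0025],"turn": [0,0,0.1141],"fingers": 0},
    {"delta_pos": [-0.605,-0.3463,0.0025],"turn": [0,0,0.1141],"fingers": 0},
    {"delta_pos": [-0.605,-0.3463,0.0025],"turn": [0,0,0.1141],"fingers": 0},
  ],
)

```text
clock: 1.65
position: [0.5525, 0.223, 0.2402]
ee_rot: [0.461, 0.888, 0.0, -0.0]
ft_force: [-0.7, 0.7, -0.2]
grip_width: 0.999
grasp_force: 0.0
```

```bash
python3 - <<'E'
from h import *
o=get_obs(); c=camera('wrist'); pickle.dump((o,c),open('w1.pkl','wb')); cv2.imwrite('pics/w1.png',c['color'][:,:,::-1])
print(o['position'],o['joint_pos'],o['clock'],o['ft_force'])
P=cloud(c,o); Z=P[...,2]
near=np.hypot(P[...,0]-.5536,P[...,1]-.2206)<.05
r=(abs(Z-.07)<.004)&near; w=P[r][:,:2].astype(np.float32); print(r.sum(),cv2.minEnclosingCircle(w),np.median(Z[r]))
# frit plane
n2=(np.hypot(P[...,0]-.5536,P[...,1]-.2206)<.02)&(Z>.03)&(Z<.066)
Q=P[n2]; A=np.c_[Q[:,:2]-Q[:,:2].mean(0),np.ones(len(Q))]; k=np.linalg.lstsq(A,Q[:,2],rcond=None)[0]; print(len(Q),k,np.percentile(Q[:,2],[2,50,98]))
print(go([.563,-.211,.24],35))
E
```

```text
[0.55253568 0.22298094 0.24019764] [-0.76236288  0.27280082  0.36860144  1.56448361 -0.10106144  1.32332949
  0.23206995] 1.65 [-0.67160611  0.69059216 -0.23569199]
1204 ((0.5545454025268555, 0.2198609709739685), 0.03604688122868538) 0.07068679164227332
868 [ 0.01571787 -0.0618556   0.05892617] [0.05702548 0.05899135 0.0609427 ]
(array([-0.3608, -0.2413,  0.    ]), array([ 0.    , -0.0007,  0.0025]))
```

View pics/w1.png

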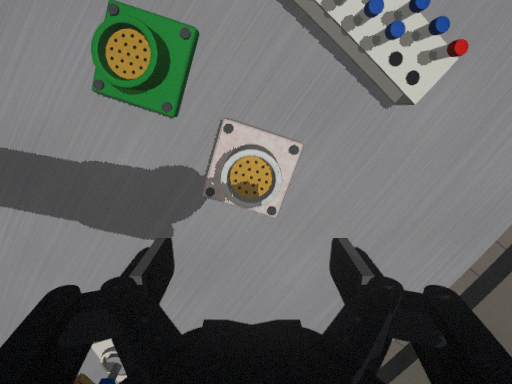

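The wrist picture shows the white holder at (253,175), with its cup ring and brass frit clear. The frit's top is about 11 mm below the rim and tipped about 0.06 rad. The green lookalike is at the upper left and the rack at the upper right. The cup centre agrees with the top view to within 1 mm. Next I go over the tamper.

>>> move_arm(
  plan=[
    {"delta_pos": [-0.4513,-0.3013,0],"fingers": 0},
    {"delta_pos": [-0.4513,-0.3013,0],"fingers": 0},
    {"delta_pos": [-0.4513,-0.3013,0],"fingers": 0},
    {"delta_pos": [-0.4513,-0.3013,0],"fingers": 0},
    {"delta_pos": [-0.4513,-0.3013,0],"fingers": 0},
    {"delta_pos": [-0.4513,-0.3013,0],"fingers": 0},
    {"delta_pos": [-0.4513,-0.3013,0],"fingers": 0},
    {"delta_pos": [-0.4513,-0.3013,0],"fingers": 0},
    {"delta_pos": [-0.4513,-0.3013,0],"fingers": 0},
    {"delta_pos": [-0.4513,-0.3013,0],"fingers": 0},
  ],
)

```text
validation failed for argument at $.pl...
```

```bash
python3 - <<'E'
from h import *
o=get_obs(); c=camera('wrist'); pickle.dump((o,c),open('w2.pkl','wb')); cv2.imwrite('pics/w2.png',c['color'][:,:,::-1])
print(o['position'],o['joint_pos'],o['clock'],o['ft_force'])
P=cloud(c,o); Z=P[...,2]; hsv=cv2.cvtColor(c['color'],cv2.COLOR_RGB2HSV).astype(int)
near=np.hypot(P[...,0]-.563,P[...,1]+.211)
top=(near<.03)&(abs(Z-.1)<.003); w=P[top].astype(np.float32); print('top',top.sum(),np.median(w,0),cv2.minAreaRect(np.ascontiguousarray(w[:,:2])))
k=(hsv[...,0]>105)&(hsv[...,0]<130)&(hsv[...,1]>120)&(near<.05); print('blue',k.sum(),np.nanpercentile(Z[k],[2,50,98]))
rim=(near<.06)&(abs(Z-.015)<.0025); w=P[rim][:,:2].astype(np.float32); print('rim',rim.sum(),cv2.minEnclosingCircle(w))
pl=(near<.075)&(abs(Z-.004)<.012)&(hsv[...,1]<40)&(hsv[...,2]>140); w=P[pl][:,:2].astype(np.float32); print('plate',pl.sum(),cv2.minAreaRect(w))
E
```

```text
[0.55259982 0.22289305 0.24027232] [-0.76242276  0.27270795  0.36881342  1.5644584  -0.1009923   1.32330171
  0.23214433] 1.7 [-0.32886385  0.27547561 -0.4813179 ]
top 0 [nan nan nan] ((0.0, 0.0), (0.0, 0.0), 0.0)
blue 73 [0.05302693 0.05788053 0.06237162]
rim 208 ((0.5617722272872925, -0.2148180902004242), 0.0329085998237133)
plate 317 ((0.5517858266830444, -0.23195694386959076), (0.05320359766483307, 0.11157074570655823), 40.04170608520508)
  return _methods._mean(a, axis=axis, dtype=dtype,
  ret = um.true_divide(
```

View pics/w2.png

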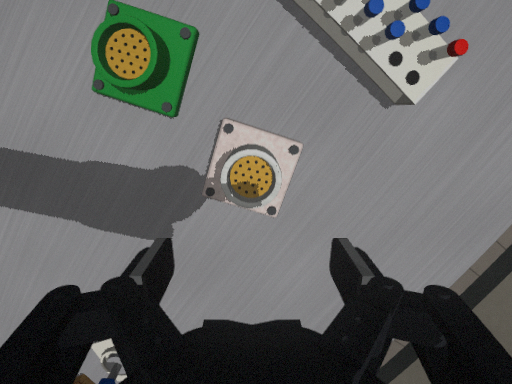

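The move was refused, probably because "turn" is a required field, so this picture is the same as the last one. I'll send it again with turn included.

To row units: -0.361 m / 0.8 = -0.4513, -0.241 m / 0.8 = -0.3013.

>>> move_arm(
  plan=[
    {"delta_pos": [-0.4513,-0.3013,0],"turn": [0,0,0],"fingers": 0},
    {"delta_pos": [-0.4513,-0.3013,0],"turn": [0,0,0],"fingers": 0},
    {"delta_pos": [-0.4513,-0.3013,0],"turn": [0,0,0],"fingers": 0},
    {"delta_pos": [-0.4513,-0.3013,0],"turn": [0,0,0],"fingers": 0},
    {"delta_pos": [-0.4513,-0.3013,0],"turn": [0,0,0],"fingers": 0},
    {"delta_pos": [-0.4513,-0.3013,0],"turn": [0,0,0],"fingers": 0},
    {"delta_pos": [-0.4513,-0.3013,0],"turn": [0,0,0],"fingers": 0},
    {"delta_pos": [-0.4513,-0.3013,0],"turn": [0,0,0],"fingers": 0},
    {"delta_pos": [-0.4513,-0.3013,0],"turn": [0,0,0],"fingers": 0},
    {"delta_pos": [-0.4513,-0.3013,0],"turn": [0,0,0],"fingers": 0},
  ],
)

```text
clock: 3.0
position: [0.5637, -0.2105, 0.2402]
ee_rot: [0.46, 0.888, 0.0, -0.0]
ft_force: [0.3, 0.2, 1.1]
grip_width: 1.004
grasp_force: 0.0
```

```bash
cat > look.py <<'E'
from h import *
import sys
n=sys.argv[1]
o=get_obs(); c=camera('wrist'); pickle.dump((o,c),open(n+'.pkl','wb')); cv2.imwrite(f'pics/{n}.png',c['color'][:,:,::-1])
print(o['position'],o['joint_pos'],o['clock'],o['ft_force'])
P=cloud(c,o); Z=P[...,2]; hsv=cv2.cvtColor(c['color'],cv2.COLOR_RGB2HSV).astype(int)
near=np.hypot(P[...,0]-.563,P[...,1]+.211)
top=(near<.03)&(abs(Z-.1)<.003); w=P[top].astype(np.float32); print('top',top.sum(),np.median(w,0),cv2.minAreaRect(np.ascontiguousarray(w[:,:2])))
k=(hsv[...,0]>105)&(hsv[...,0]<130)&(hsv[...,1]>120)&(near<.05); print('blue',k.sum(),np.nanpercentile(Z[k],[2,50,98]))
rim=(near<.06)&(abs(Z-.015)<.0025); w=P[rim][:,:2].astype(np.float32); print('rim',rim.sum(),cv2.minEnclosingCircle(w))
pl=(near<.075)&(abs(Z-.004)<.012)&(hsv[...,1]<40)&(hsv[...,2]>140); w=P[pl][:,:2].astype(np.float32); print('plate',pl.sum(),cv2.minAreaRect(w))
E
python3 look.py w3
```

```text
[ 0.56367848 -0.21051324  0.24024359] [-0.21921239  0.31316377  0.62634472  1.55914454 -0.18795933  1.33024373
  1.04286825] 3.0 [0.26916627 0.20596271 1.09623856]
top 494 [ 0.56363595 -0.21229559  0.10060445] ((0.5639317035675049, -0.21307042241096497), (0.02405865304172039, 0.024089694023132324), 36.19744110107422)
blue 1046 [0.06850714 0.10141915 0.33165002]
rim 597 ((0.563102662563324, -0.2136962115764618), 0.033078163862228394)
plate 2313 ((0.5601636171340942, -0.19812949001789093), (0.12976759672164917, 0.12780992686748505), 55.760040283203125)
```

View pics/w3.png

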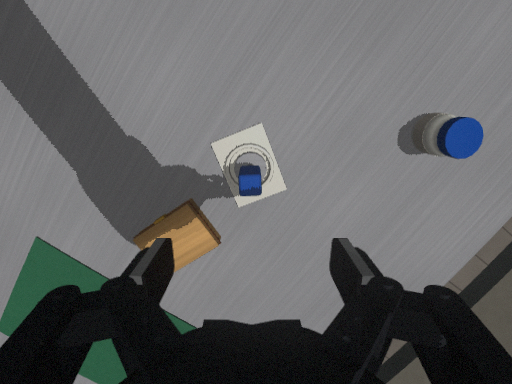

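The picture shows the tamper's handle at (250,180) inside the rest ring at (250,168), with the slide box at (180,235) and the pot at (458,137). The handle top at (0.5637,-0.2125,0.1006) is 24 mm square and about 1 mm off the rest centre at (0.563,-0.2137), so it agrees with what is given. I'll lower and grip.

```bash
python3 -c "
from h import *
print(go([.5637,-.2127,.072],35.5))"
```

```text
(array([-0.0018, -0.0012,  0.1683]), array([ 0.0006, -0.0006, -0.0058]))
```

To row units: 0.168 m / 0.8 = 0.21, -0.0018 m / 0.8 = -0.0023.

>>> move_arm(
  force=90,
  plan=[
    {"delta_pos": [-0.0023,-0.0015,0.0625],"turn": [0,0,0],"fingers": 0},
    {"delta_pos": [-0.0023,-0.0015,0.125],"turn": [0,0,0],"fingers": 0},
    {"delta_pos": [-0.0023,-0.0015,0.175],"turn": [0,0,0],"fingers": 0},
    {"delta_pos": [-0.0023,-0.0015,0.21],"turn": [0,0,0],"fingers": 0},
    {"delta_pos": [-0.0023,-0.0015,0.21],"turn": [0,0,0],"fingers": 0},
    {"delta_pos": [-0.0023,-0.0015,0.21],"turn": [0,0,0],"fingers": 0.5},
    {"delta_pos": [-0.0023,-0.0015,0.21],"turn": [0,0,0],"fingers": 0.6},
    {"delta_pos": [-0.0023,-0.0015,0.21],"turn": [0,0,0],"fingers": 0.8},
    {"delta_pos": [-0.0023,-0.0015,0.21],"turn": [0,0,0],"fingers": 1},
    {"delta_pos": [-0.0023,-0.0015,0.21],"turn": [0,0,0],"fingers": 1},
    {"delta_pos": [-0.0023,-0.0015,0.21],"turn": [0,0,0],"fingers": 1},
    {"delta_pos": [-0.0023,-0.0015,0.21],"turn": [0,0,0],"fingers": 1},
  ],
)

```text
clock: 4.55
position: [0.5639, -0.2148, 0.0732]
ee_rot: [0.462, 0.887, 0.0, 0.001]
ft_force: [0.5, 1.0, 5.9]
grip_width: 0.271
grasp_force: 87.8
```

```bash
python3 -c "
from h import *
o=get_obs(); print(o['position'],o['ee_rot'],o['ft_force'],o['torque'],o['grip_width'],o['grasp_force'])
print(go([.5637,-.2127,.072],35.5))"
```

```text
[ 0.56393426 -0.21475551  0.07321603] [4.61649996e-01 8.87061772e-01 3.60758169e-04 7.50736840e-04] [0.47530902 0.97177439 5.89228976] [ 0.14106264  0.11214347 -0.00614839] 0.2709262476086562 87.78981328010559
(array([0.0018, 0.001 , 0.0012]), array([ 0.0013,  0.001 , -0.0085]))
```

>>> move_arm(
  plan=[
    {"delta_pos": [0,0,-0.0125],"turn": [0,0,0],"fingers": 1},
    {"delta_pos": [0,0,-0.0375],"turn": [0,0,0],"fingers": 1},
    {"delta_pos": [0,0,-0.075],"turn": [0,0,0],"fingers": 1},
    {"delta_pos": [0,0,-0.1125],"turn": [0,0,0],"fingers": 1},
    {"delta_pos": [0,0,-0.15],"turn": [0,0,0],"fingers": 1},
    {"delta_pos": [0,0,-0.1625],"turn": [0,0,0],"fingers": 1},
    {"delta_pos": [0,0,-0.1625],"turn": [0,0,0],"fingers": 1},
    {"delta_pos": [0,0,-0.1625],"turn": [0,0,0],"fingers": 1},
  ],
)

```text
clock: 5.55
position: [0.5626, -0.2143, 0.2011]
ee_rot: [0.462, 0.887, -0.0, -0.001]
ft_force: [0.6, 0.4, -3.9]
grip_width: 0.271
grasp_force: 88.0
```

```bash
python3 - <<'E'
from h import *
o=get_obs(); c=camera('scene'); pickle.dump((o,c),open('s4.pkl','wb'))
w=camera('wrist'); pickle.dump((o,w),open('w4.pkl','wb'))
print(o['position'],o['ee_rot'],o['ft_force'],o['torque'],o['grasp_force'])
a=cv2.resize(c['color'][120:270,110:310],None,fx=2.5,fy=2.5); b=cv2.resize(w['color'],(500,375))
cv2.imwrite('pics/s4.png',cv2.vconcat([a,np.zeros((1,500,3),np.uint8)])[:,:,::-1])
cv2.imwrite('pics/w4.png',w['color'][:,:,::-1])
print(go([.5552,.2187,.203],35.5))
E
```

```text
[ 0.56262631 -0.21433105  0.20105496] [ 4.61655918e-01  8.87058560e-01 -1.96313766e-04 -9.41795160e-04] [ 0.58755206  0.38834449 -3.85256768] [-0.01662569 -0.03095985  0.02881002] 87.96196103096008
(array([ 0.3591,  0.2423, -0.0017]), array([-0.0013, -0.0014, -0.0086]))
```

View pics/w4.png

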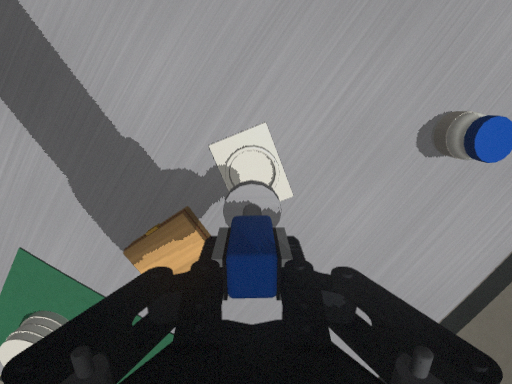

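The tamper is held upright, with its foot at about (252,205) and the handle between the pads. The empty rest ring shows clearly at (251,170). I'll measure the foot relative to the tool, and the ring centre.

```bash
python3 - <<'E'
from h import *
from scipy.optimize import least_squares
o,c=pickle.load(open('w4.pkl','rb')); P=cloud(c,o); Z=P[...,2]
fit=lambda Q,r:least_squares(lambda p:np.hypot(Q[:,0]-p[0],Q[:,1]-p[1])-r,Q.mean(0)).x
d=np.hypot(P[...,0]-.563,P[...,1]+.214)
rim=(d<.05)&(abs(Z-.015)<.0025); Q=P[rim][:,:2]; print('rest rim',len(Q),fit(Q,.0305),cv2.minEnclosingCircle(Q.astype(np.float32)))
R=Ro.from_quat(o['ee_rot']); T=R.inv().apply((P-o['position']).reshape(-1,3)).reshape(P.shape)
m=(abs(T[...,2]-.056)<.008)&(np.hypot(T[...,0],T[...,1])<.035); Q=T[m]; print('foot z',np.percentile(Q[:,2],[5,25,50,75,95]),len(Q))
m8=m.astype(np.uint8); cs=max(cv2.findContours(m8,0,1)[0],key=len)[:,0]
print('extent px',cs.min(0),cs.max(0)); 
t=T[cs[:,1],cs[:,0]]; q=T[m&(abs(T[...,2]-.056)<.0035)][:,:2].astype(np.float32); print('foot tool x,y range',q.min(0),q.max(0),cv2.minEnclosingCircle(q))
hm=(T[...,2]<-.012)&(T[...,2]>-.04)&(np.hypot(T[...,0],T[...,1])<.02); hsv=cv2.cvtColor(c['color'],cv2.COLOR_RGB2HSV).astype(int); hm&=(hsv[...,1]>120)&(hsv[...,0]>105)&(hsv[...,0]<130)
q=T[hm]; print('handle',len(q),np.percentile(q,[1,50,99],axis=0))
tp=(abs(q[:,2]-np.percentile(q[:,2],5))<.002); print('top rect',cv2.minAreaRect(q[tp][:,:2].astype(np.float32)))
E
```

```text
rest rim 463 [ 0.56301196 -0.21366423] ((0.5627561807632446, -0.21355746686458588), 0.03297426179051399)
foot z [0.05400181 0.05486502 0.05530689 0.05581799 0.05905916] 1674
extent px [223 180] [281 226]
foot tool x,y range [-0.01117432 -0.02071971] [0.02288475 0.02263091] ((0.0012693104799836874, 0.0008471425389871001), 0.02208726853132248)
handle 2885 [[-0.00973834 -0.01087122 -0.0289095 ]
 [ 0.00608128  0.00025668 -0.02735756]
 [ 0.01321664  0.01174035 -0.0128054 ]]
top rect ((0.001307195983827114, 0.0012723281979560852), (0.02470594272017479, 0.023506298661231995), 88.03257751464844)
```

>>> move_arm(
  plan=[
    {"delta_pos": [0.4494,0.3025,0],"turn": [0,0,0],"fingers": 1},
    {"delta_pos": [0.4494,0.3025,0],"turn": [0,0,0],"fingers": 1},
    {"delta_pos": [0.4494,0.3025,0],"turn": [0,0,0],"fingers": 1},
    {"delta_pos": [0.4494,0.3025,0],"turn": [0,0,0],"fingers": 1},
    {"delta_pos": [0.4494,0.3025,0],"turn": [0,0,0],"fingers": 1},
    {"delta_pos": [0.4494,0.3025,0],"turn": [0,0,0],"fingers": 1},
    {"delta_pos": [0.4494,0.3025,0],"turn": [0,0,0],"fingers": 1},
    {"delta_pos": [0.4494,0.3025,0],"turn": [0,0,0],"fingers": 1},
    {"delta_pos": [0.4494,0.3025,0],"turn": [0,0,0],"fingers": 1},
    {"delta_pos": [0.4494,0.3025,0],"turn": [0,0,0],"fingers": 1},
    {"delta_pos": [0.4494,0.3025,0],"turn": [0,0,0],"fingers": 1},
  ],
)

```text
clock: 7.02
position: [0.5555, 0.2174, 0.2024]
ee_rot: [0.463, 0.887, 0.0, 0.0]
ft_force: [0.8, 0.5, -3.7]
grip_width: 0.269
grasp_force: 88.5
```

```bash
python3 - <<'E'
from h import *
from scipy.optimize import least_squares
o=get_obs(); c=camera('wrist'); P=cloud(c,o); Z=P[...,2]; pickle.dump((o,c),open('w5.pkl','wb'))
print(o['clock'],o['position'],o['ee_rot'],o['ft_force'],o['torque'],o['grasp_force'])
d=np.hypot(P[...,0]-.554,P[...,1]-.2203); m=(d<.045)&(abs(Z-.0705)<.003); Q=P[m][:,:2]
print(len(Q),least_squares(lambda p:np.hypot(Q[:,0]-p[0],Q[:,1]-p[1])-.032,Q.mean(0)).x,np.ptp(Q,0),Q.min(0),Q.max(0))
R=Ro.from_quat(o['ee_rot']); print('foot at',o['position']+R.apply([.0013,.0008,.068]))
E
```

```text
7.025 [0.55546097 0.21743489 0.20236607] [4.62530590e-01 8.86603323e-01 4.30523001e-05 1.09054214e-05] [ 0.79950068  0.54282261 -3.65308778] [-0.03786836 -0.02146541 -0.03374379] 88.5010814666748
1047 [0.55445271 0.2197922 ] [0.07056822 0.06909412] [0.51888529 0.18610979] [0.58945351 0.25520391]
foot at [0.55537736 0.21896331 0.13436617]
```

The foot is within 1.3 mm of the cup's axis. I'll nudge it over and lower it to just above the frit.

To row units: 0.068 m / 0.8 = 0.085, 0.001 m / 0.8 = 0.0013.

>>> move_arm(
  plan=[
    {"delta_pos": [0.0013,0,0.025],"turn": [0,0,0],"fingers": 1},
    {"delta_pos": [0.0013,0,0.05],"turn": [0,0,0],"fingers": 1},
    {"delta_pos": [0.0013,0,0.0625],"turn": [0,0,0],"fingers": 1},
    {"delta_pos": [0.0013,0,0.075],"turn": [0,0,0],"fingers": 1},
    {"delta_pos": [0.0013,0,0.0813],"turn": [0,0,0],"fingers": 1},
    {"delta_pos": [0.0013,0,0.085],"turn": [0,0,0],"fingers": 1},
    {"delta_pos": [0.0013,0,0.085],"turn": [0,0,0],"fingers": 1},
    {"delta_pos": [0.0013,0,0.085],"turn": [0,0,0],"fingers": 1},
  ],
)

```text
clock: 8.07
position: [0.5548, 0.2195, 0.1347]
ee_rot: [0.462, 0.887, 0.0, 0.0]
ft_force: [-0.1, -0.2, -2.8]
grip_width: 0.272
grasp_force: 88.5
```

```bash
cat > st.py <<'E'
from h import *
o=get_obs(); R=Ro.from_quat(o['ee_rot']); print(o['clock'],o['position'].round(5),'ft',o['ft_force'].round(2),o['torque'].round(3),'grip',round(o['grasp_force'],1),'foot',(o['position']+R.apply([.0013,.0008,.068])).round(4),'tilt',R.apply([0,0,1]).round(4))
E
python3 st.py
```

```text
8.075 [0.55482 0.21953 0.13469] ft [-0.09 -0.18 -2.84] [-0.014 -0.016  0.023] grip 88.5 foot [0.5548 0.2211 0.0667] tilt [ 5.e-04  4.e-04 -1.e+00]
```

To row units: 0.008 m / 0.8 = 0.01, -0.001 m / 0.8 = -0.0013.

>>> move_arm(
  plan=[
    {"delta_pos": [-0.0013,0,0.0025],"turn": [0,0,0],"fingers": 1},
    {"delta_pos": [-0.0013,0,0.005],"turn": [0,0,0],"fingers": 1},
    {"delta_pos": [-0.0013,0,0.0075],"turn": [0,0,0],"fingers": 1},
    {"delta_pos": [-0.0013,0,0.0088],"turn": [0,0,0],"fingers": 1},
    {"delta_pos": [-0.0013,0,0.01],"turn": [0,0,0],"fingers": 1},
    {"delta_pos": [-0.0013,0,0.01],"turn": [0,0,0],"fingers": 1},
  ],
)

```text
clock: 8.82
position: [0.5552, 0.2185, 0.1263]
ee_rot: [0.462, 0.887, -0.0, 0.0]
ft_force: [0.0, -0.5, -1.2]
grip_width: 0.27
grasp_force: 88.8
```

```bash
python3 st.py
```

```text
8.825 [0.55522 0.21846 0.12634] ft [ 0.01 -0.55 -1.16] [-0.303  0.111 -0.008] grip 88.8 foot [0.5551 0.22   0.0583] tilt [-0.e+00 -1.e-04 -1.e+00]
```

To row units: 0.003 m / 0.8 = 0.0038, 0.002 m / 0.8 = 0.0025.

>>> move_arm(
  plan=[
    {"delta_pos": [0,0,0.0013],"turn": [0,0,0],"fingers": 1},
    {"delta_pos": [0,0,0.0025],"turn": [0,0,0],"fingers": 1},
    {"delta_pos": [0,0,0.0038],"turn": [0,0,0],"fingers": 1},
    {"delta_pos": [0,0,0.0038],"turn": [0,0,0],"fingers": 1},
  ],
)

```text
clock: 9.32
position: [0.5553, 0.2185, 0.1233]
ee_rot: [0.462, 0.887, 0.0, 0.0]
ft_force: [-1.9, -1.9, 4.1]
grip_width: 0.27
grasp_force: 89.3
```

```bash
python3 st.py
```

```text
9.325 [0.55527 0.21852 0.12332] ft [-1.92 -1.9   4.15] [-0.66  0.51  0.02] grip 89.3 foot [0.5552 0.22   0.0553] tilt [ 1.e-04 -0.e+00 -1.e+00]
```

To row units: 0.005 m / 0.8 = 0.0063, 0.004 m / 0.8 = 0.005.

>>> move_arm(
  plan=[
    {"delta_pos": [0,0,0.0013],"turn": [0,0,0],"fingers": 1},
    {"delta_pos": [0,0,0.0025],"turn": [0,0,0],"fingers": 1},
    {"delta_pos": [0,0,0.0038],"turn": [0,0,0],"fingers": 1},
    {"delta_pos": [0,0,0.005],"turn": [0,0,0],"fingers": 1},
    {"delta_pos": [0,0,0.0063],"turn": [0,0,0],"fingers": 1},
    {"delta_pos": [0,0,0.0063],"turn": [0,0,0],"fingers": 1},
  ],
)

```text
clock: 10.07
position: [0.5552, 0.2186, 0.1182]
ee_rot: [0.462, 0.887, 0.0, 0.0]
ft_force: [-0.6, -2.6, 2.7]
grip_width: 0.27
grasp_force: 89.3
```

```bash
python3 st.py
```

```text
10.075 [0.55524 0.21862 0.11822] ft [-0.56 -2.59  2.69] [-0.74   0.461 -0.053] grip 89.3 foot [0.5552 0.2201 0.0502] tilt [ 1.e-04  1.e-04 -1.e+00]
```

To row units: 0.001 m / 0.8 = 0.0013, 0.0005 m / 0.8 = 0.0006.

>>> move_arm(
  plan=[
    {"delta_pos": [0,0,0.0006],"turn": [0,0,0],"fingers": 1},
    {"delta_pos": [0,0,0.0013],"turn": [0,0,0],"fingers": 1},
    {"delta_pos": [0,0,0.0013],"turn": [0,0,0],"fingers": 1},
  ],
)

```text
clock: 10.45
position: [0.5552, 0.2186, 0.1173]
ee_rot: [0.462, 0.887, 0.0, 0.0]
ft_force: [-2.1, -2.9, 4.8]
grip_width: 0.272
grasp_force: 89.4
```

To row units: 0.0007 m / 0.8 = 0.0009, 0.0004 m / 0.8 = 0.0005.

>>> move_arm(
  plan=[
    {"delta_pos": [0,0,0.0005],"turn": [0,0,0],"fingers": 1},
    {"delta_pos": [0,0,0.0009],"turn": [0,0,0],"fingers": 1},
    {"delta_pos": [0,0,0.0009],"turn": [0,0,0],"fingers": 1},
  ],
)

```text
clock: 10.82
position: [0.5552, 0.2186, 0.1167]
ee_rot: [0.462, 0.887, 0.0, 0.0]
ft_force: [-2.7, -2.6, 4.9]
grip_width: 0.268
grasp_force: 89.4
```

To row units: 0.0007 m / 0.8 = 0.0009, 0.0004 m / 0.8 = 0.0005.

>>> move_arm(
  plan=[
    {"delta_pos": [0,0,0.0005],"turn": [0,0,0],"fingers": 1},
    {"delta_pos": [0,0,0.0009],"turn": [0,0,0],"fingers": 1},
    {"delta_pos": [0,0,0.0009],"turn": [0,0,0],"fingers": 1},
  ],
)

```text
clock: 11.2
position: [0.5552, 0.2186, 0.1159]
ee_rot: [0.462, 0.887, 0.0, 0.0]
ft_force: [-1.9, -4.1, 4.0]
grip_width: 0.273
grasp_force: 89.4
```

To row units: 0.0007 m / 0.8 = 0.0009, 0.0004 m / 0.8 = 0.0005.

>>> move_arm(
  plan=[
    {"delta_pos": [0,0,0.0005],"turn": [0,0,0],"fingers": 1},
    {"delta_pos": [0,0,0.0009],"turn": [0,0,0],"fingers": 1},
    {"delta_pos": [0,0,0.0009],"turn": [0,0,0],"fingers": 1},
  ],
)

```text
clock: 11.58
position: [0.5553, 0.2186, 0.1153]
ee_rot: [0.462, 0.887, 0.0, 0.0]
ft_force: [-1.5, -3.1, 4.2]
grip_width: 0.274
grasp_force: 89.5
```

```bash
python3 st.py
```

```text
11.575 [0.55526 0.21861 0.11527] ft [-1.55 -3.06  4.22] [-0.847  0.531  0.001] grip 89.5 foot [0.5552 0.2201 0.0473] tilt [ 1.e-04  1.e-04 -1.e+00]
```

To row units: 0.0008 m / 0.8 = 0.001, 0.0004 m / 0.8 = 0.0005.

>>> move_arm(
  plan=[
    {"delta_pos": [0,0,0.0005],"turn": [0,0,0],"fingers": 1},
    {"delta_pos": [0,0,0.001],"turn": [0,0,0],"fingers": 1},
    {"delta_pos": [0,0,0.001],"turn": [0,0,0],"fingers": 1},
  ],
)

```text
clock: 11.95
position: [0.5552, 0.2186, 0.1144]
ee_rot: [0.462, 0.887, 0.0, 0.0]
ft_force: [-1.2, -3.9, 4.2]
grip_width: 0.273
grasp_force: 89.5
```

To row units: 0.0008 m / 0.8 = 0.001, 0.0004 m / 0.8 = 0.0005.

>>> move_arm(
  plan=[
    {"delta_pos": [0,0,0.0005],"turn": [0,0,0],"fingers": 1},
    {"delta_pos": [0,0,0.001],"turn": [0,0,0],"fingers": 1},
    {"delta_pos": [0,0,0.001],"turn": [0,0,0],"fingers": 1},
  ],
)

```text
clock: 12.32
position: [0.5552, 0.2187, 0.1137]
ee_rot: [0.462, 0.887, 0.0, 0.0]
ft_force: [-3.3, -3.2, 4.9]
grip_width: 0.273
grasp_force: 89.5
```

>>> move_arm(
  plan=[
    {"delta_pos": [0,0,0.0005],"turn": [0,0,0],"fingers": 1},
    {"delta_pos": [0,0,0.001],"turn": [0,0,0],"fingers": 1},
    {"delta_pos": [0,0,0.001],"turn": [0,0,0],"fingers": 1},
  ],
)

```text
clock: 12.7
position: [0.5553, 0.2187, 0.1134]
ee_rot: [0.462, 0.887, 0.0, 0.0]
ft_force: [-3.9, -3.0, 9.4]
grip_width: 0.271
grasp_force: 90.1
```

Force is rising and the motion lags, so this is probably the stop. I'll dwell and read it.

>>> move_arm(
  plan=[
    {"delta_pos": [0,0,0],"turn": [0,0,0],"fingers": 1},
  ],
)

```text
clock: 12.82
position: [0.5553, 0.2186, 0.1134]
ee_rot: [0.462, 0.887, 0.0, 0.0]
ft_force: [-4.2, -4.0, 9.8]
grip_width: 0.274
grasp_force: 90.1
```

```bash
python3 st.py
```

```text
12.825 [0.55531 0.21863 0.1134 ] ft [-4.18 -3.99  9.85] [-1.033  1.043 -0.016] grip 90.1 foot [0.5552 0.2202 0.0454] tilt [ 2.e-04  4.e-04 -1.e+00]
```

To row units: 0.0004 m / 0.8 = 0.0005.

>>> move_arm(
  plan=[
    {"delta_pos": [0,0,0.0005],"turn": [0,0,0],"fingers": 1},
    {"delta_pos": [0,0,0.0005],"turn": [0,0,0],"fingers": 1},
  ],
)

```text
clock: 13.08
position: [0.5554, 0.2187, 0.1133]
ee_rot: [0.462, 0.887, 0.0, 0.0]
ft_force: [-4.5, -3.5, 12.4]
grip_width: 0.27
grasp_force: 90.5
```

To row units: 0.0006 m / 0.8 = 0.0008, 0.0004 m / 0.8 = 0.0005.

>>> move_arm(
  plan=[
    {"delta_pos": [0,0,0.0005],"turn": [0,0,0],"fingers": 1},
    {"delta_pos": [0,0,0.0008],"turn": [0,0,0],"fingers": 1},
    {"delta_pos": [0,0,0.0008],"turn": [0,0,0],"fingers": 1},
  ],
)

```text
clock: 13.45
position: [0.5554, 0.2187, 0.1132]
ee_rot: [0.462, 0.887, 0.0, 0.0]
ft_force: [-5.7, -4.1, 18.0]
grip_width: 0.271
grasp_force: 91.0
```

```bash
python3 st.py
```

```text
13.45 [0.55543 0.21871 0.11324] ft [-5.7  -4.13 17.99] [-1.364  1.856  0.04 ] grip 91.0 foot [0.5554 0.2203 0.0452] tilt [ 5.e-04  9.e-04 -1.e+00]
```

>>> move_arm(
  plan=[
    {"delta_pos": [0,0,0],"turn": [0,0,0],"fingers": 1},
    {"delta_pos": [0,0,0],"turn": [0,0,0],"fingers": 1},
    {"delta_pos": [0,0,0],"turn": [0,0,0],"fingers": 1},
  ],
)

```text
clock: 13.82
position: [0.5554, 0.2187, 0.1133]
ee_rot: [0.462, 0.887, 0.0, 0.0]
ft_force: [-7.2, -4.6, 17.6]
grip_width: 0.271
grasp_force: 91.0
```

>>> move_arm(
  plan=[
    {"delta_pos": [0,0,0],"turn": [0,0,0],"fingers": 1},
    {"delta_pos": [0,0,0],"turn": [0,0,0],"fingers": 1},
    {"delta_pos": [0,0,0],"turn": [0,0,0],"fingers": 1},
    {"delta_pos": [0,0,0],"turn": [0,0,0],"fingers": 1},
    {"delta_pos": [0,0,0],"turn": [0,0,0],"fingers": 1},
    {"delta_pos": [0,0,0],"turn": [0,0,0],"fingers": 1},
  ],
)

```text
clock: 14.58
position: [0.5554, 0.2187, 0.1133]
ee_rot: [0.462, 0.887, 0.0, 0.0]
ft_force: [-6.9, -4.5, 18.1]
grip_width: 0.273
grasp_force: 91.0
```

```bash
python3 st.py
```

```text
14.575 [0.55543 0.21871 0.11327] ft [-6.88 -4.53 18.08] [-1.323  1.865 -0.009] grip 91.0 foot [0.5554 0.2203 0.0453] tilt [ 5.e-04  9.e-04 -1.e+00]
```

Held about 1.1 s at roughly 22 N with a steady foot height. I'll raise it gently, then check the frit.

To row units: -0.09 m / 0.8 = -0.1125, -0.06 m / 0.8 = -0.075.

>>> move_arm(
  plan=[
    {"delta_pos": [0,0,-0.0025],"turn": [0,0,0],"fingers": 1},
    {"delta_pos": [0,0,-0.0063],"turn": [0,0,0],"fingers": 1},
    {"delta_pos": [0,0,-0.0188],"turn": [0,0,0],"fingers": 1},
    {"delta_pos": [0,0,-0.0438],"turn": [0,0,0],"fingers": 1},
    {"delta_pos": [0,0,-0.075],"turn": [0,0,0],"fingers": 1},
    {"delta_pos": [0,0,-0.1125],"turn": [0,0,0],"fingers": 1},
    {"delta_pos": [0,0,-0.1125],"turn": [0,0,0],"fingers": 1},
    {"delta_pos": [0,0,-0.1125],"turn": [0,0,0],"fingers": 1},
  ],
)

```text
clock: 15.58
position: [0.5547, 0.2187, 0.2009]
ee_rot: [0.462, 0.887, -0.0, -0.0]
ft_force: [-0.0, -0.7, -3.5]
grip_width: 0.271
grasp_force: 88.8
```

```bash
cat > chk.py <<'E'
from h import *
import sys
hsvf=lambda c:cv2.cvtColor(c['color'],cv2.COLOR_RGB2HSV).astype(int)
for n in sys.argv[1:]:
    o=get_obs(); c=camera(n); P=cloud(c,o); Z=P[...,2]; h=hsvf(c)
    m=(np.hypot(P[...,0]-.5544,P[...,1]-.2198)<.025)&(h[...,0]>10)&(h[...,0]<35)&(h[...,1]>90)&(Z>.02)&(Z<.068)
    Q=P[m]; print(n,len(Q))
    if len(Q)>20:
        A=np.c_[Q[:,:2]-[.5544,.2198],np.ones(len(Q))]; print(np.percentile(Q[:,2],[2,50,98]).round(4),np.linalg.lstsq(A,Q[:,2],rcond=None)[0].round(4))
E
python3 st.py; python3 chk.py wrist scene; python3 - <<'E'
from h import *
o=get_obs(); c=camera('wrist'); pickle.dump((o,c),open('w6.pkl','wb'))
P=cloud(c,o); R=Ro.from_quat(o['ee_rot']); T=R.inv().apply((P-o['position']).reshape(-1,3)).reshape(P.shape)
m=(abs(T[...,2]-.056)<.0035)&(np.hypot(T[...,0],T[...,1])<.035); q=T[m]; print('foot',np.median(q[:,2]),cv2.minEnclosingCircle(np.ascontiguousarray(q[:,:2]).astype(np.float32)),np.linalg.lstsq(np.c_[q[:,:2],np.ones(len(q))],q[:,2],rcond=None)[0])
print(go([.5631,-.2152,.203],35.3))
E
```

```text
15.575 [0.55473 0.21866 0.20088] ft [-0.04 -0.66 -3.47] [-0.025  0.055 -0.049] grip 88.8 foot [0.5546 0.2202 0.1329] tilt [-1.e-03 -3.e-04 -1.e+00]
wrist 913
[0.0449 0.0463 0.0477] [ 0.001  -0.0012  0.0463]
scene 67
[0.0429 0.0466 0.0489] [ 0.0071 -0.0129  0.0467]
foot 0.05528433877122218 ((0.0013484166702255607, 0.0006476605194620788), 0.021988704800605774) [ 0.0138572  -0.00423438  0.05522269]
(array([-0.3601, -0.2419, -0.0021]), array([-0.0019, -0.0003, -0.005 ]))
```

The frit is level (about 0.001 rad), its top about 24 mm below the rim, and the tamper hasn't shifted in the grip. Going back to the rest.

To row units: -0.36 m / 0.8 = -0.45, -0.242 m / 0.8 = -0.3025, -0.001 rad / 6.2832 = -0.0002.

>>> move_arm(
  plan=[
    {"delta_pos": [-0.45,-0.3025,-0.0025],"turn": [-0.0002,0,-0.0005],"fingers": 1},
    {"delta_pos": [-0.45,-0.3025,-0.0025],"turn": [-0.0002,0,-0.0005],"fingers": 1},
    {"delta_pos": [-0.45,-0.3025,-0.0025],"turn": [-0.0002,0,-0.0005],"fingers": 1},
    {"delta_pos": [-0.45,-0.3025,-0.0025],"turn": [-0.0002,0,-0.0005],"fingers": 1},
    {"delta_pos": [-0.45,-0.3025,-0.0025],"turn": [-0.0002,0,-0.0005],"fingers": 1},
    {"delta_pos": [-0.45,-0.3025,-0.0025],"turn": [-0.0002,0,-0.0005],"fingers": 1},
    {"delta_pos": [-0.45,-0.3025,-0.0025],"turn": [-0.0002,0,-0.0005],"fingers": 1},
    {"delta_pos": [-0.45,-0.3025,-0.0025],"turn": [-0.0002,0,-0.0005],"fingers": 1},
    {"delta_pos": [-0.45,-0.3025,-0.0025],"turn": [-0.0002,0,-0.0005],"fingers": 1},
    {"delta_pos": [-0.45,-0.3025,-0.0025],"turn": [-0.0002,0,-0.0005],"fingers": 1},
    {"delta_pos": [-0.45,-0.3025,-0.0025],"turn": [-0.0002,0,-0.0005],"fingers": 1},
  ],
)

```text
clock: 17.1
position: [0.5638, -0.2138, 0.2037]
ee_rot: [0.46, 0.888, 0.001, 0.0]
ft_force: [-0.8, -0.6, -2.9]
grip_width: 0.271
grasp_force: 88.8
```

```bash
python3 st.py; python3 -c "
from h import *
print(go([.5631,-.2152,.0775]))"
```

```text
17.1 [ 0.56379 -0.21382  0.20366] ft [-0.83 -0.59 -2.93] [ 0.007 -0.046 -0.005] grip 88.8 foot [ 0.5637 -0.2122  0.1357] tilt [ 8.0e-04  1.1e-03 -1.0e+00]
[-0.0008 -0.0015  0.1262]
```

To row units: 0.126 m / 0.8 = 0.1575, -0.001 m / 0.8 = -0.0013.

>>> move_arm(
  plan=[
    {"delta_pos": [-0.0013,-0.0013,0.05],"turn": [0,0,0],"fingers": 1},
    {"delta_pos": [-0.0013,-0.0013,0.1],"turn": [0,0,0],"fingers": 1},
    {"delta_pos": [-0.0013,-0.0013,0.1313],"turn": [0,0,0],"fingers": 1},
    {"delta_pos": [-0.0013,-0.0013,0.1475],"turn": [0,0,0],"fingers": 1},
    {"delta_pos": [-0.0013,-0.0013,0.1575],"turn": [0,0,0],"fingers": 1},
    {"delta_pos": [-0.0013,-0.0013,0.1575],"turn": [0,0,0],"fingers": 1},
  ],
)

```text
clock: 17.85
position: [0.5636, -0.2163, 0.078]
ee_rot: [0.46, 0.888, 0.001, 0.0]
ft_force: [0.0, -0.1, -3.6]
grip_width: 0.273
grasp_force: 88.8
```

```bash
python3 st.py
```

```text
17.85 [ 0.5636  -0.2163   0.07804] ft [ 0.01 -0.07 -3.57] [ 0.035  0.03  -0.059] grip 88.8 foot [ 0.5636 -0.2147  0.01  ] tilt [ 1.1e-03  6.0e-04 -1.0e+00]
```

To row units: 0.0045 m / 0.8 = 0.0056, 0.0035 m / 0.8 = 0.0044.

>>> move_arm(
  plan=[
    {"delta_pos": [0,0,0.0025],"turn": [0,0,0],"fingers": 1},
    {"delta_pos": [0,0,0.0044],"turn": [0,0,0],"fingers": 1},
    {"delta_pos": [0,0,0.0056],"turn": [0,0,0],"fingers": 1},
    {"delta_pos": [0,0,0.0056],"turn": [0,0,0],"fingers": 1},
  ],
)

```text
clock: 18.35
position: [0.5634, -0.2164, 0.0733]
ee_rot: [0.46, 0.888, 0.001, 0.0]
ft_force: [0.6, -0.0, -3.2]
grip_width: 0.267
grasp_force: 88.8
```

```bash
python3 st.py
```

```text
18.35 [ 0.56342 -0.21635  0.07332] ft [ 0.61 -0.   -3.24] [0.021 0.009 0.044] grip 88.8 foot [ 0.5634 -0.2148  0.0053] tilt [ 1.e-03  7.e-04 -1.e+00]
```

To row units: 0.0008 m / 0.8 = 0.001, 0.0005 m / 0.8 = 0.0006.

>>> move_arm(
  plan=[
    {"delta_pos": [0,0,0.0006],"turn": [0,0,0],"fingers": 1},
    {"delta_pos": [0,0,0.001],"turn": [0,0,0],"fingers": 1},
    {"delta_pos": [0,0,0.001],"turn": [0,0,0],"fingers": 1},
  ],
)

```text
clock: 18.73
position: [0.5635, -0.2164, 0.0732]
ee_rot: [0.46, 0.888, 0.001, 0.0]
ft_force: [-2.8, 1.8, 6.2]
grip_width: 0.272
grasp_force: 89.9
```

Seated at the floor height. I'll ease off and open.

To row units: -0.0006 m / 0.8 = -0.0008.

>>> move_arm(
  force=20,
  plan=[
    {"delta_pos": [0,0,-0.0008],"turn": [0,0,0],"fingers": 1},
    {"delta_pos": [0,0,-0.0008],"turn": [0,0,0],"fingers": 1},
    {"delta_pos": [0,0,-0.0008],"turn": [0,0,0],"fingers": 0.6},
    {"delta_pos": [0,0,-0.0008],"turn": [0,0,0],"fingers": 0.4},
    {"delta_pos": [0,0,-0.0008],"turn": [0,0,0],"fingers": 0.1},
    {"delta_pos": [0,0,-0.0008],"turn": [0,0,0],"fingers": 0},
    {"delta_pos": [0,0,-0.0008],"turn": [0,0,0],"fingers": 0},
    {"delta_pos": [0,0,-0.0008],"turn": [0,0,0],"fingers": 0},
  ],
)

```text
clock: 19.73
position: [0.5634, -0.2164, 0.073]
ee_rot: [0.46, 0.888, 0.0, 0.0]
ft_force: [-0.5, 0.5, -0.2]
grip_width: 0.995
grasp_force: 0.0
```

```bash
python3 st.py
```

```text
19.725 [ 0.56335 -0.21636  0.07303] ft [-0.47  0.52 -0.2 ] [0.011 0.003 0.004] grip 0.0 foot [ 0.5633 -0.2148  0.005 ] tilt [ 8.e-04  7.e-04 -1.e+00]
```

To row units: -0.17 m / 0.8 = -0.2125, -0.15 m / 0.8 = -0.1875.

>>> move_arm(
  plan=[
    {"delta_pos": [0,0,-0.025],"turn": [0,0,0],"fingers": 0},
    {"delta_pos": [0,0,-0.0625],"turn": [0,0,0],"fingers": 0},
    {"delta_pos": [0,0,-0.125],"turn": [0,0,0],"fingers": 0},
    {"delta_pos": [0,0,-0.1875],"turn": [0,0,0],"fingers": 0},
    {"delta_pos": [0,0,-0.2125],"turn": [0,0,0],"fingers": 0},
    {"delta_pos": [0,0,-0.2125],"turn": [0,0,0],"fingers": 0},
    {"delta_pos": [0,0,-0.2125],"turn": [0,0,0],"fingers": 0},
  ],
)

```text
clock: 20.6
position: [0.5628, -0.2163, 0.2426]
ee_rot: [0.46, 0.888, 0.0, -0.0]
ft_force: [-0.3, -1.1, -0.7]
grip_width: 1.003
grasp_force: 0.0
```

```bash
python3 look.py w7; python3 chk.py top scene; python3 - <<'E'
from h import *
c0=pickle.load(open('top0.pkl','rb'))[1]; P0=cloud(c0); c=camera('top'); P=cloud(c)
for nm,(u,v) in dict(pot=(278,129),box=(394,205),rack=(106,188)).items():
    s=np.s_[v-40:v+40,u-40:u+40]; D=abs(P[s]-P0[s])[...,2]; print(nm,'changed px',(D>.01).sum())
E
```

```text
[ 0.56280444 -0.21631952  0.24256476] [-0.2259854   0.3186603   0.64991271  1.55314041 -0.1971336   1.33646053
  1.05953258] 20.6 [-0.25106903 -1.07714292 -0.6534491 ]
top 494 [ 0.5629556  -0.21422192  0.10069086] ((0.5634560585021973, -0.2151770144701004), (0.023415163159370422, 0.024507246911525726), 35.80129623413086)
blue 1082 [0.07179464 0.10177199 0.33390975]
rim 578 ((0.5628618597984314, -0.21362397074699402), 0.03290652483701706)
plate 2377 ((0.5641998052597046, -0.1978534460067749), (0.12231545150279999, 0.14074338972568512), 66.26243591308594)
top 246
[0.0418 0.0464 0.0506] [0.0006 0.0312 0.0462]
scene 67
[0.0432 0.0462 0.0499] [ 0.0143 -0.0171  0.0467]
pot changed px 17
box changed px 5996
rack changed px 14
```

View pics/w7.png

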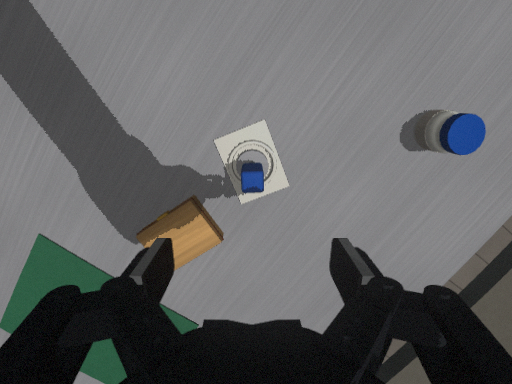

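The picture shows the tamper upright in the rest at (252,178), with the pot and slide box where they were. The handle top is 0.6–1.6 mm off the rest's axis at the right height. The large change count at the box is the arm blocking the top view. Handing in.

```bash
python3 -c "
from workcell import hand_in; print(hand_in())"
```

```text
the job is handed in; nothing more can be done
None
```

I pressed the frit level onto its stop, held it there for about 1.1 s at roughly 22 N, stood the tamper back upright in its rest, let go, and handed the job in; no verdict was returned.

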